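Set the magnifier bench to its focus notch

TASK

On the magnifier bench, first slide the carriage that holds the stone axe head to the left, fully home against the stop at the left end of the rail. Then pinch the lens carriage's grip by its two broad rubber faces and slide it along the rail towards the stone until you feel its ball drop into the focus notch; the job finishes there with the gripper still holding that grip, the ball seated in the notch and the lens standing still. Leave everything else on the table where it is.

Things in the scene. Friction and masses are not known exactly. Their poses are not given: they have to be found in the camera images.
- bench: Fixed magnifier bench: aluminium rail 530 x 60 x 30 mm, slot along its middle, dark stop blocks (40 mm high) at its ends. Origin on the table under its middle; y axis along the rail to its left end (robot's left), x across it, away from the robot. Place and yaw (within 0.22 rad) vary. On it ride two carriages: the stone's left, the lens's right; each is a plate with its top 43 mm above the table.
- stone_slide (a joint): Travel of the stone carriage along the rail's y axis, m: 0.100 = fully home against the left stop; starts 0 to 0.05. Slides with about 3 N of friction and stays where it is left. Home, its grip lies at y = 190 mm in the bench's frame.
- stone_slide_grip (a point): Top centre of the stone carriage's grip, 88 mm above the table, at x = -60 mm in the bench's frame (robot's side). The grip is an upright tab, 17 mm thick along the rail, 40 mm across it, z 43 to 88 mm, broad rubber faces left and right: pinch from above, closing along the rail, tips above z 50 mm. 105 mm beyond it (+x) the stone stands in a clamp, its top 169 mm high.
- lens_slide (a joint): Travel of the lens carriage along the rail's y axis towards the stone, m, 0 to 0.17; starts 0 to 0.03. Slides with about 2 N of friction. The one focus notch lies somewhere between 0.065 and 0.125; its place differs each time and must be felt.
- lens_slide_grip (a point): Top centre of the lens carriage's grip, 88 mm above the table, at x = -60 mm in the bench's frame (robot's side). A tab like the stone carriage's: 17 mm thick along the rail, 40 mm across it, z 43 to 88 mm. 105 mm beyond it (+x) stands the round lens, 85 mm across, its top 167 mm high.
- ball (a joint): Lift of the sprung ball under the lens carriage, m: 0 seated in the notch, 0.004 riding on the plain strip. The notch is a V, 13 mm long, flanks at 40 degrees, in the steel strip in the rail's slot. Within 6 mm of its middle the carriage is drawn to the middle with up to 12 N; pushing it on out takes 9 to 16 N. The lift is 0.84 mm per mm off the middle.
- lens_slide_left: Rubber facing on the left (+y) face of the lens carriage's grip, 40 x 5 x 45 mm; origin under its middle.
- lens_slide_right: Rubber facing on the right (-y) face of the lens carriage's grip, 40 x 5 x 45 mm; origin under its middle.
- celt_a: Bystander, to be left alone: loose stone axe head about 91 x 49 x 25 mm lying behind the rail; origin under its middle.
- celt_b: Bystander, to be left alone: loose stone axe head about 78 x 42 x 22 mm lying behind the rail; origin under its middle.
- celt_c: Bystander, to be left alone: loose stone axe head about 100 x 54 x 28 mm, left side of the table; origin under its middle.
- pen: Bystander, to be left alone: ball pen 145 mm long, 10 mm high, lying in front of the rail; origin under its middle.
- notebook: Bystander, to be left alone: writing pad 210 x 150 x 10 mm, right side of the table; origin under its middle.
- handlens: Bystander, to be left alone: black hand magnifier 190 x 90 x 14 mm at the back of the table; origin under its middle.
- calliper: Bystander, to be left alone: steel sliding calliper 200 mm long, 12 mm high, at the back of the table; origin under its middle.
- jar: Bystander, to be left alone: amber jar 64 mm across, 90 mm tall, left side of the table; origin under its middle.

How it is judged:
On the way, in this order (a step that is already met when the one before it is completed fails the run):
1. the stone carriage is home against the left stop, the lens carriage not yet moved (value of joint stone_slide above 0.097 m and distance of lens_slide_grip from where it was at the start of the episode below 0.01 m), for 0.2 s.
2. the ball sits in the focus notch while the fingers pinch the lens carriage's grip (value of joint ball below 0.0015 m and contact force between the fingers and lens_slide_left above 3 N and contact force between the fingers and lens_slide_right above 3 N and value of joint stone_slide above 0.097 m), for 0.2 s.
At the end, for the whole second after the job is handed in: Stone carriage within 3 mm of the left stop; ball less than 1.5 mm above the notch's bottom (carriage within about 1.8 mm of its middle); fingers press both rubber faces of the lens carriage's grip with over 3 N each; lens carriage at rest (under 4 mm/s) (all of step 2 and velocity of joint lens_slide between -0.004 and 0.004 m/s); the arm keeps its last pose, push and grip.
It fails at once if a bystander is shifted by more than 30 mm (distance of any of celt_a, celt_b, celt_c, pen, notebook, handlens, calliper, jar from where it was at the start of the episode above 0.03 m).
It also fails if it takes over 67 s, if anything falls off the work surface, if the arm or the gripper's body presses on something with over 40 N, if the wrist force passes 120 N, or if a joint passes its speed limit or range.

ROBOT

A 6-joint arm with a two-finger parallel gripper is mounted at the origin on the work surface. World frame = base frame: x ahead of the robot, y to its left, z up, the work surface at z = 0. Lengths are in m, angles in rad, forces in N, time in s.
With the tool pointing down it reaches from about 0.375 to 0.75 m from the base axis. Payload 9 kg.
Tool frame: the origin (TCP) lies at the very end of the fingers, on their centre line; the grasp point (between the pads) lies 19 mm behind it (arm.pinch_z is the distance from the TCP to the grasp point, in m); z points along the fingers, y is the line along which they close (so a half turn about z gives the same grasp; the last joint's range is limited). The gripper opens to 85 mm and grips with 20 to 120 N. Pads are 22 mm wide; open, the fingers measure 114 mm over their backs; the gripper's body (76 mm by 85 mm) begins 54 mm behind the grasp point. The pads swing forward as they close: fully open they stand 13 mm farther back than shut.
Start: joints at [-1.45, 0.104, 0.097, 1.564, 0, 1.353], TCP at [0.199, -0.566, 0.231] pointing down, gripper open.
Joint ranges: [-2.99, 2.99], [-0.84, 1.86], [-1.1, 1.16], [-1.84, 2.11], [-1.51, 1.56], [-3.14, 3.14]. Speed limits (rad/s): [2.22, 2.22, 2.57, 3.14, 3.14, 3.14].

INTERFACE

Orientations are given as a unit quaternion [w, x, y, z].
In Python, from plant import telemetry, imaging, arm gives the robot as it stands.
- The arm moves only by the tool servo_tool, never from a script. Its arguments are lists of equal length, an entry for each row: "fingers": the opening, from 0 (shut) to 1 (fully open); "delta_pos": the shift along the tool's x, y, z in mm, a list of three; "rot": the turn, a rotation vector about the tool's x, y, z in degrees, a list of three. A call has 1 to 5 rows; each row is the pose to reach, as a shift and turn from the pose commanded when the call began, along the tool's axes at that moment; what a row does not reach only later rows make up. A row lasts 1/10 s, in which the tool goes at most 50 mm and 8.59 degrees, less where a joint would pass 70% of its speed; a pose out of reach is approached as far as the arm can. A call with a gripper value outside its range is refused whole. The fingers move at their own pace and stop on an object; the grip force is fixed at half the most. Time passes only in rows, so rows that repeat a pose let the fingers close. It gives the time, the measured TCP pose, the force, the opening and the grip force at its end, in the units of the state.
- telemetry.observe(): the state, without advancing time (a new reading comes with each control period).
- imaging.grab_frame(name): name is "scene" or "top" or "wrist"; returns a dict with "image" (384x512x3 uint8, red, green, blue), "range_z" (384x512 float32, m along the optical axis (not along the pixel's ray), 0 where there is no reading), "fx", "fy", "cx", "cy" (pixels), "rvec" (rotation vector, rad) and "tvec" (3), from world to camera coordinates, as OpenCV has them. Camera axes: x right, y down, z forward; pixel columns grow to the right and rows downward; lengths in m; the calibration is good to about 2 mm. A picture is of the moment at which its call begins.
- arm.finish_job(): hands the job in; it is judged then, once.
The state is a dict: "t": time; "joint_positions": joint angles; "qd": joint speeds; "tau": joint torques, N m; "tool_pos": TCP position; "tool_rot": TCP orientation; "contact_force": force on the tool from outside, world axes, zero at the start; "wrist_torque": the same for the moment, N m; "grip_width": finger opening in m; "finger_force": force on a finger pad.
Only numpy, scipy, OpenCV 4.12 (cv2) and the standard library are available. Lean on these libraries where they do the work, as an engineer would, in place of code of your own. Each camera call takes 0.05 s, during which the arm holds its last target. There are 200 camera calls.

## Working session

There is one attempt and no reset: what is moved stays moved. The work goes in short steps, Python scripts to look and compute and a tool call to move; the robot and the scene stay as the last step left them, time stands still between calls to the robot, and variables do not carry over. Pictures are saved under pics/ and viewed, at most 10 in all, crops included, and the job is handed in when it is done.

Besides the shell and the picture viewer there is one more tool, called after ">>>" in YAML: its name, and indented under it one key for each argument. servo_tool: Moves the arm, as the interface text tells. Its arguments: {"type":"object","properties":{"fingers":{"type":"array","items":{"type":"number"}},"delta_pos":{"type":"array","items":{"type":"array","items":{"type":"number"}}},"rot":{"type":"array","items":{"type":"array","items":{"type":"number"}}}},"required":["fingers","delta_pos","rot"]}

```bash
mkdir -p pics
cat > h.py <<'E'
import numpy as np, cv2
from plant import telemetry, imaging, arm
def cloud(f):
    R,_=cv2.Rodrigues(np.array(f["rvec"],float)); z=f["range_z"]
    v,u=np.mgrid[:z.shape[0],:z.shape[1]]
    P=np.stack([(u-f["cx"])/f["fx"]*z,(v-f["cy"])/f["fy"]*z,z],-1)
    W=(P-np.array(f["tvec"]).ravel())@R
    W[z<=0]=np.nan
    return W
E
python3 - <<'E'
from h import *
s=telemetry.observe(); print(s)
ims=[]
for n in("top","scene"):
    f=imaging.grab_frame(n); np.savez("f_"+n,**f); cv2.imwrite(f"pics/{n}0.png",f["image"][...,::-1])
    W=cloud(f); R,_=cv2.Rodrigues(np.array(f["rvec"],float)); print(n,(-R.T@np.array(f["tvec"]).ravel()).round(3))
    m=(W[...,2]>.08)&(W[...,2]<.094)
    k,l,st,c=cv2.connectedComponentsWithStats(m.astype(np.uint8))
    for i in range(1,k):
        if st[i,4]>25:
            p=W[l==i]; print(st[i],c[i].round(0),np.median(p,0).round(4),p.min(0).round(3),p.max(0).round(3))
E
```

```text
{'t': 0.0, 'joint_positions': array([-1.44969513e+00,  1.04686980e-01,  9.64643424e-02,  1.56391182e+00,
       -2.09082985e-05,  1.35310779e+00]), 'qd': array([-0.00049967, -0.00269386,  0.00118035,  0.00018035,  0.00056664,
       -0.00040777]), 'tau': array([ 1.17934665e-03, -5.56928551e+01,  5.03650153e+01,  1.68560911e-02,
       -1.12171917e-04, -1.97335004e-05]), 'tool_pos': array([ 0.19937477, -0.56554532,  0.23052684]), 'tool_rot': array([-6.68791347e-04,  9.85686743e-01,  1.68585873e-01,  2.18571721e-05]), 'contact_force': array([ 0.63279599, -0.44148355, -0.39219471]), 'wrist_torque': array([-0.0515282 , -0.02381974, -0.01405329]), 'finger_force': 0.0, 'grip_width': 0.08550075344697136}
top [ 0.388 -0.019  1.31 ]
[103  72  45  34 120] [133.  97.] [0.8512 0.3397 0.087 ] [0.848 0.32  0.08 ] [0.948 0.446 0.094]
[ 58 103  44   4  80] [ 79. 105.] [0.8502 0.5172 0.0873] [0.848 0.451 0.08 ] [0.853 0.576 0.094]
[190 192  13  10  52] [197. 198.] [0.5707 0.1697 0.0863] [0.563 0.156 0.081] [0.588 0.19  0.092]
[ 90 204  22  21 285] [101. 214.] [0.529  0.4357 0.0912] [0.502 0.41  0.08 
[... 565 characters left out ...]

[ 92  58  75  26 216] [134.  71.] [ 0.4327 -0.6669  0.0871] [ 0.28  -0.906  0.08 ] [ 0.461 -0.648  0.094]
[349  82  22  13  60] [360.  87.] [0.038  0.072  0.0871] [-0.002  0.047  0.081] [0.084 0.099 0.094]
[254 131  12  10  59] [260. 136.] [ 0.4328 -0.1175  0.0865] [ 0.412 -0.131  0.081] [ 0.454 -0.107  0.092]
[330 181  12  12  77] [335. 187.] [0.4889 0.1873 0.0874] [0.466 0.176 0.08 ] [0.509 0.199 0.092]
[305 206  16  12  80] [311. 212.] [0.6057 0.1674 0.0842] [0.581 0.149 0.08 ] [0.618 0.191 0.094]
[400 228  22  20 320] [411. 237.] [0.5342 0.4389 0.0902] [0.504 0.411 0.08 ] [0.563 0.466 0.094]
[301 350  52  34  81] [326. 367.] [0.9503 0.3835 0.0861] [0.95  0.321 0.08 ] [0.951 0.449 0.093]
```

View pics/top0.png

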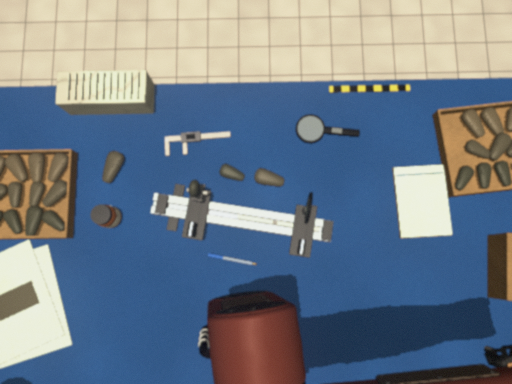

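View pics/scene0.png

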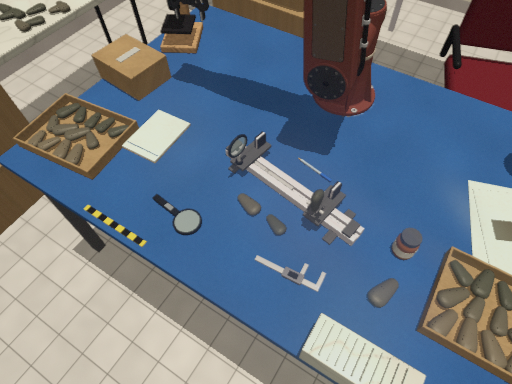

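Two views agree: stone grip ≈(0.487, 0.187), lens grip ≈(0.433, -0.117), both about 88 mm high, bench yaw ≈ -0.177. In the top picture the stone grip is at pixel (190,228) and the lens grip at (301,246). The scene picture shows the same grips at (335,187) and (260,136). The jar at (105,215) and the pen at (232,259) are clear of the path.

>>> servo_tool:
  fingers: [1,1,1,1,1]
  delta_pos:
    - [41,-21,0]
    - [83,-41,0]
    - [124,-62,0]
    - [166,-82,0]
    - [207,-103,0]
  rot:
    - [0,0,-7.5]
    - [0,0,-15]
    - [0,0,-22.5]
    - [0,0,-30]
    - [0,0,-37.5]

```text
t: 0.6
tool_pos: [0.3614, -0.3984, 0.231]
tool_rot: [-0.0, 0.878, 0.479, 0.0]
contact_force: [0.9, -1.2, 0.3]
grip_width: 0.0854
finger_force: 0.0
```

```bash
cat >> h.py <<'E'
from scipy.spatial.transform import Rotation as Ro
def plan(p,ang):  # p world TCP target, ang = tool x heading (deg), tool down
    s=telemetry.observe(); w,x,y,z=s["tool_rot"]; R=Ro.from_quat([x,y,z,w])
    a=np.radians(ang); T=Ro.from_matrix(np.array([[np.cos(a),np.sin(a),0],[np.sin(a),-np.cos(a),0],[0,0,-1]]).T.T)
    print("t",s["t"],"pos",s["tool_pos"].round(4),"d",(R.inv().apply(np.array(p)-s["tool_pos"])*1000).round(1),"rot",np.degrees((R.inv()*T).as_rotvec()).round(1),"F",s["contact_force"].round(1))
E
python3 -c "
from h import *
plan([.46,-.19,.225],94.5)"
```

```text
t 0.6 pos [ 0.3614 -0.3984  0.231 ] d [228.6 -30.    6. ] rot [ -0.   -0.  -37.3] F [ 0.9 -1.2  0.3]
```

>>> servo_tool:
  fingers: [1,1,1,1,1]
  delta_pos:
    - [46,-6,0]
    - [92,-12,0]
    - [138,-18,0]
    - [184,-24,0]
    - [229,-30,0]
  rot:
    - [0,0,-7.5]
    - [0,0,-15]
    - [0,0,-22.5]
    - [0,0,-30]
    - [0,0,-37.5]

```text
t: 1.1
tool_pos: [0.4607, -0.1898, 0.2311]
tool_rot: [-0.0, 0.677, 0.736, -0.0]
contact_force: [0.9, 0.1, 0.0]
grip_width: 0.085
finger_force: 0.0
```

>>> servo_tool:
  fingers: [1,1,1,1,1]
  delta_pos:
    - [38,8,0]
    - [75,16,0]
    - [112,25,0]
    - [150,33,0]
    - [188,41,0]
  rot:
    - [0,0,-7.5]
    - [0,0,-15]
    - [0,0,-22.5]
    - [0,0,-30]
    - [0,0,-37.5]

```text
t: 1.6
tool_pos: [0.4865, 0.0005, 0.231]
tool_rot: [-0.0, 0.405, 0.914, -0.0]
contact_force: [0.1, 0.1, -0.4]
grip_width: 0.0854
finger_force: 0.0
```

Run:
```python
from h import *
plan([.4865,.1865,.2],169.8)
f=imaging.grab_frame("wrist"); cv2.imwrite("pics/w1.png",f["image"][...,::-1]); W=cloud(f)
m=(W[...,2]>.083)&(W[...,2]<.094)
k,l,st,c=cv2.connectedComponentsWithStats(m.astype(np.uint8))
for i in range(1,k):
    if st[i,4]>60:
        p=W[l==i]; print(st[i],np.median(p,0).round(4),p.mean(0).round(4)); print(cv2.minAreaRect(p[:,:2].astype(np.float32)*1000))
```

```text
t 1.6 pos [0.4865 0.0005 0.231 ] d [137.8 125.   31. ] rot [ -0.   -0.  -37.6] F [ 0.1  0.1 -0.4]
[381   0  42  40 944] [0.4879 0.1832 0.0872] [0.4876 0.1835 0.087 ]
((485.3924560546875, 185.29110717773438), (18.135509490966797, 38.36346435546875), 79.44656372070312)
[429  81  45  58 657] [0.5729 0.167  0.0843] [0.5724 0.1665 0.0863]
((572.3671264648438, 161.7857666015625), (23.064786911010742, 50.709800720214844), 8.149235725402832)
[446 131  13  15  73] [0.5988 0.1487 0.0867] [0.5996 0.1488 0.0875]
((600.2076416015625, 148.47044372558594), (18.08161735534668, 5.130812644958496), 3.4724783897399902)
[115 203  40  38 683] [ 0.4305 -0.1187  0.0876] [ 0.4306 -0.119   0.0874]
((430.79302978515625, -120.08879852294922), (18.335508346557617, 39.96702194213867), 80.46359252929688)
[188 278  29  29 177] [ 0.5346 -0.1343  0.0908] [ 0.5341 -0.1345  0.0902]
((533.3800048828125, -133.97157287597656), (4.714878082275391, 45.34980010986328), 76.33821105957031)
```

View pics/w1.png

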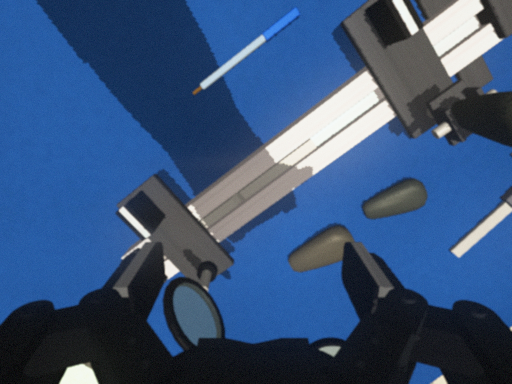

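The wrist picture shows the stone grip at its top edge near (400,20), and the lens grip near (135,222). The measured points match the earlier ones within 3 mm.

>>> servo_tool:
  fingers: [1,1,1,1,1]
  delta_pos:
    - [27,25,6]
    - [54,50,12]
    - [82,75,18]
    - [110,100,25]
    - [137,124,31]
  rot:
    - [0,0,-7.5]
    - [0,0,-15]
    - [0,0,-22.5]
    - [0,0,-30]
    - [0,0,-37.5]

```text
t: 2.15
tool_pos: [0.487, 0.1852, 0.1996]
tool_rot: [-0.0, 0.09, 0.996, -0.0]
contact_force: [-0.3, -1.3, 0.4]
grip_width: 0.0853
finger_force: 0.0
```

Run:
```python
from h import *
plan([.486,.185,.057],169.8)
```

```text
t 2.15 pos [0.487  0.1852 0.1996] d [  0.9  -0.4 142.6] rot [-0.  -0.  -0.1] F [-0.3 -1.3  0.4]
```

>>> servo_tool:
  fingers: [1,1,1,1,1]
  delta_pos:
    - [1,0,35]
    - [1,0,70]
    - [1,0,105]
    - [1,0,130]
    - [1,0,141]
  rot:
    - [0,0,0]
    - [0,0,0]
    - [0,0,0]
    - [0,0,0]
    - [0,0,0]

```text
t: 2.65
tool_pos: [0.4845, 0.1836, 0.0562]
tool_rot: [-0.002, 0.092, 0.996, -0.0]
contact_force: [-0.2, -0.5, -0.3]
grip_width: 0.0851
finger_force: 0.0
```

>>> servo_tool:
  fingers: [0,0,0,0,0]
  delta_pos:
    - [0,0,0]
    - [0,0,0]
    - [0,0,0]
    - [0,0,0]
    - [0,0,0]
  rot:
    - [0,0,0]
    - [0,0,0]
    - [0,0,0]
    - [0,0,0]
    - [0,0,0]

```text
t: 3.15
tool_pos: [0.4874, 0.1841, 0.0607]
tool_rot: [0.001, 0.092, 0.996, 0.0]
contact_force: [0.0, 0.2, 3.1]
grip_width: 0.0158
finger_force: 58.6
```

>>> servo_tool:
  fingers: [0,0,0,0,0]
  delta_pos:
    - [0,0,0]
    - [0,0,0]
    - [0,0,0]
    - [0,0,0]
    - [0,0,0]
  rot:
    - [0,0,0]
    - [0,0,0]
    - [0,0,0]
    - [0,0,0]
    - [0,0,0]

```text
t: 3.65
tool_pos: [0.4874, 0.1841, 0.0606]
tool_rot: [0.001, 0.092, 0.996, 0.0]
contact_force: [-0.6, 0.8, 5.9]
grip_width: 0.0165
finger_force: 59.1
```

>>> servo_tool:
  fingers: [0,0,0,0,0]
  delta_pos:
    - [0,10,0]
    - [0,20,0]
    - [0,30,0]
    - [0,40,0]
    - [0,48,0]
  rot:
    - [0,0,0]
    - [0,0,0]
    - [0,0,0]
    - [0,0,0]
    - [0,0,0]

```text
t: 4.15
tool_pos: [0.4957, 0.2313, 0.0606]
tool_rot: [0.0, 0.092, 0.996, -0.0]
contact_force: [-4.8, -3.4, 10.6]
grip_width: 0.0158
finger_force: 59.6
```

Run:
```python
from h import *
plan([.486,.185,.057],169.8)
f=dict(np.load("f_top.npz")); W=cloud(f)
# rail top / stop blocks: points in bench-aligned coords
a=np.radians(-10.2); g=np.array([.431,-.119]); ux=np.array([np.cos(a),np.sin(a)]); uy=np.array([-np.sin(a),np.cos(a)])
o=g+0.06*ux
q=W[...,:2]-o; X=q@ux; Y=q@uy
m=(np.abs(X)<.025)&(W[...,2]>.02)&(W[...,2]<.06)
ys=Y[m]; print(np.histogram(ys,bins=np.arange(-.2,.6,.02)))
ys=ys[(ys>-.15)&(ys<.5)]; print(ys.min(),ys.max())
s=telemetry.observe(); print("stone grip now",(s["tool_pos"][:2]-o)@uy)
```

```text
t 4.15 pos [0.4957 0.2313 0.0606] d [  1.  -47.3   3.6] rot [-0.   0.1 -0.4] F [-4.8 -3.4 10.6]
(array([  0,   0,   0,   0,   0,   8, 123, 117, 108, 110, 124, 117, 117,
       112, 114, 113, 116, 113, 115, 107,  84,  90,  89,  91, 128, 114,
       118,  77,  89,  88, 132,  95,  29,   0,   0,   0,   0,   0,   0]), array([-2.00000000e-01, -1.80000000e-01, -1.60000000e-01, -1.40000000e-01,
       -1.20000000e-01, -1.00000000e-01, -8.00000000e-02, -6.00000000e-02,
       -4.00000000e-02, -2.00000000e-02, -1.11022302e-16,  2.00000000e-02,
        4.00000000e-02,  6.00000000e-02,  8.00000000e-02,  1.00000000e-01,
        1.20000000e-01,  1.40000000e-01,  1.60000000e-01,  1.80000000e-01,
        2.00000000e-01,  2.20000000e-01,  2.40000000e-01,  2.60000000e-01,
        2.80000000e-01,  3.00000000e-01,  3.20000000e-01,  3.40000000e-01,
        3.60000000e-01,  3.80000000e-01,  4.00000000e-01,  4.20000000e-01,
        4.40000000e-01,  4.60000000e-01,  4.80000000e-01,  5.00000000e-01,
        5.20000000e-01,  5.40000000e-01,  5.60000000e-01,  5.80000000e-01]))
-0.08124247312461104 0.44761074588386035
stone grip now 0.3562126232073392
```

>>> servo_tool:
  fingers: [0,0,0,0,0]
  delta_pos:
    - [0,4,0]
    - [0,8,0]
    - [0,11,0]
    - [0,13,0]
    - [0,15,0]
  rot:
    - [0,0,0]
    - [0,0,0]
    - [0,0,0]
    - [0,0,0]
    - [0,0,0]

```text
t: 4.65
tool_pos: [0.4982, 0.2458, 0.0606]
tool_rot: [0.0, 0.092, 0.996, -0.0]
contact_force: [-5.6, -2.7, 10.0]
grip_width: 0.0166
finger_force: 59.6
```

>>> servo_tool:
  fingers: [0,0,0]
  delta_pos:
    - [0,1,0]
    - [0,2,0]
    - [0,3,0]
  rot:
    - [0,0,0]
    - [0,0,0]
    - [0,0,0]

```text
t: 4.95
tool_pos: [0.4983, 0.2465, 0.0606]
tool_rot: [-0.0, 0.093, 0.996, -0.003]
contact_force: [-10.2, -20.3, 15.9]
grip_width: 0.0161
finger_force: 60.7
```

>>> servo_tool:
  fingers: [0,0,0]
  delta_pos:
    - [0,1,0]
    - [0,2,0]
    - [0,2,0]
  rot:
    - [0,0,0]
    - [0,0,0]
    - [0,0,0]

```text
t: 5.25
tool_pos: [0.4983, 0.2465, 0.0606]
tool_rot: [-0.0, 0.093, 0.996, -0.005]
contact_force: [-12.4, -26.2, 19.1]
grip_width: 0.0162
finger_force: 61.8
```

>>> servo_tool:
  fingers: [1,1,1,1,1]
  delta_pos:
    - [0,0,0]
    - [0,0,0]
    - [0,-2,0]
    - [0,-4,0]
    - [0,-4,-10]
  rot:
    - [0,0,0]
    - [0,0,0]
    - [0,0,0]
    - [0,0,0]
    - [0,0,0]

```text
t: 5.75
tool_pos: [0.4972, 0.2464, 0.0683]
tool_rot: [-0.001, 0.092, 0.996, -0.0]
contact_force: [-0.6, -0.4, 0.3]
grip_width: 0.0848
finger_force: 0.0
```

>>> servo_tool:
  fingers: [1,1,1,1]
  delta_pos:
    - [0,0,-40]
    - [0,0,-80]
    - [0,0,-120]
    - [0,0,-140]
  rot:
    - [0,0,0]
    - [0,0,0]
    - [0,0,0]
    - [0,0,0]

```text
t: 6.15
tool_pos: [0.4994, 0.2471, 0.2142]
tool_rot: [0.002, 0.092, 0.996, 0.001]
contact_force: [0.6, 0.4, 0.1]
grip_width: 0.0856
finger_force: 0.0
```

Run:
```python
from h import *
plan([.434,-.118,.2],169.8)
f=imaging.grab_frame("top"); W=cloud(f)
m=(W[...,2]>.08)&(W[...,2]<.094)
k,l,st,c=cv2.connectedComponentsWithStats(m.astype(np.uint8))
for i in range(1,k):
    if st[i,4]>25:
        p=W[l==i]; print(st[i],np.median(p,0).round(4))
```

```text
t 6.15 pos [0.4994 0.2471 0.2142] d [  -2.7 -370.9   13.4] rot [ 0.1  0.3 -0.4] F [0.6 0.4 0.1]
[146  72   2  16  27] [0.9204 0.3214 0.0858]
[ 71  89  77  18 161] [0.8507 0.418  0.0857]
[169 191  13   7  56] [0.5808 0.2297 0.0857]
[165 225   8   8  44] [0.485  0.2484 0.0889]
[500 233   5  67 167] [ 0.3714 -0.6597  0.0873]
[298 239   8  15  89] [ 0.433  -0.1174  0.0899]
[250 381  21   3  37] [0.0802 0.0001 0.0851]
```

>>> servo_tool:
  fingers: [1,1,1,1,1]
  delta_pos:
    - [0,-40,0]
    - [0,-80,0]
    - [0,-120,0]
    - [0,-160,0]
    - [0,-200,0]
  rot:
    - [0,0,0]
    - [0,0,0]
    - [0,0,0]
    - [0,0,0]
    - [0,0,0]

```text
t: 6.7
tool_pos: [0.461, 0.0489, 0.2098]
tool_rot: [0.0, 0.092, 0.996, -0.0]
contact_force: [0.9, -0.7, 0.4]
grip_width: 0.0854
finger_force: 0.0
```

>>> servo_tool:
  fingers: [1,1,1,1,1]
  delta_pos:
    - [0,-40,0]
    - [0,-80,0]
    - [0,-120,0]
    - [0,-160,0]
    - [0,-171,0]
  rot:
    - [0,0,0]
    - [0,0,0]
    - [0,0,0]
    - [0,0,0]
    - [0,0,0]

```text
t: 7.2
tool_pos: [0.4294, -0.1209, 0.2097]
tool_rot: [0.0, 0.094, 0.996, -0.001]
contact_force: [0.8, 0.3, 0.1]
grip_width: 0.0854
finger_force: 0.0
```

Run:
```python
from h import *
plan([.432,-.1185,.059],169.8)
for n in ("top","wrist"):
    f=imaging.grab_frame(n); W=cloud(f)
    if n=="wrist": cv2.imwrite("pics/w2.png",f["image"][...,::-1])
    m=(W[...,2]>.083)&(W[...,2]<.094)
    k,l,st,c=cv2.connectedComponentsWithStats(m.astype(np.uint8))
    for i in range(1,k):
        p=W[l==i]
        if st[i,4]>25 and .38<np.median(p[:,0])<.6: print(n,st[i],np.median(p,0).round(4),cv2.minAreaRect(p[:,:2].astype(np.float32)*1000))
```

```text
t 7.2 pos [ 0.4294 -0.1209  0.2097] d [ -2.    3.  150.7] rot [-0.1  0.  -0.6] F [0.8 0.3 0.1]
top [169 190  13   8  49] [0.5806 0.2288 0.0866] ((584.2635498046875, 231.23635864257812), (34.09264373779297, 19.094097137451172), 85.07861328125)
top [ 90 204  22  20 260] [0.5291 0.4386 0.0914] ((530.5785522460938, 438.61614990234375), (56.409645080566406, 53.27585983276367), 87.64453887939453)
top [165 218   9  15  94] [0.496  0.2463 0.09  ] ((496.41754150390625, 247.548095703125), (18.81045150756836, 39.704830169677734), 81.70812225341797)
wrist [246 159  19  44 814] [ 0.4299 -0.12    0.0875] ((431.0087585449219, -120.38505554199219), (16.50550651550293, 40.176788330078125), 79.77193450927734)
```

>>> servo_tool:
  fingers: [1,1,1,1,1]
  delta_pos:
    - [-2,2,40]
    - [-2,2,80]
    - [-2,2,120]
    - [-2,2,140]
    - [-2,2,149]
  rot:
    - [0,0,-0.5]
    - [0,0,-0.5]
    - [0,0,-0.5]
    - [0,0,-0.5]
    - [0,0,-0.5]

```text
t: 7.8
tool_pos: [0.4315, -0.1143, 0.0582]
tool_rot: [-0.001, 0.087, 0.996, 0.001]
contact_force: [-0.8, -0.4, 0.2]
grip_width: 0.0852
finger_force: 0.0
```

>>> servo_tool:
  fingers: [0,0,0,0,0]
  delta_pos:
    - [0,0,0]
    - [0,0,0]
    - [0,0,0]
    - [0,0,0]
    - [0,0,0]
  rot:
    - [0,0,0]
    - [0,0,0]
    - [0,0,0]
    - [0,0,0]
    - [0,0,0]

```text
t: 8.3
tool_pos: [0.4329, -0.1174, 0.0616]
tool_rot: [0.001, 0.088, 0.996, -0.001]
contact_force: [-0.1, -3.6, 4.1]
grip_width: 0.016
finger_force: 59.0
```

>>> servo_tool:
  fingers: [0,0,0,0]
  delta_pos:
    - [0,0,0]
    - [0,0,0]
    - [0,0,0]
    - [0,0,0]
  rot:
    - [0,0,0]
    - [0,0,0]
    - [0,0,0]
    - [0,0,0]

```text
t: 8.7
tool_pos: [0.433, -0.1174, 0.0616]
tool_rot: [0.001, 0.088, 0.996, -0.001]
contact_force: [-2.2, -3.6, 7.1]
grip_width: 0.016
finger_force: 59.4
```

>>> servo_tool:
  fingers: [0,0,0,0,0]
  delta_pos:
    - [0,6,0]
    - [0,13,0]
    - [0,20,0]
    - [0,26,0]
    - [0,30,0]
  rot:
    - [0,0,0]
    - [0,0,0]
    - [0,0,0]
    - [0,0,0]
    - [0,0,0]

```text
t: 9.2
tool_pos: [0.438, -0.0888, 0.0617]
tool_rot: [0.0, 0.089, 0.996, -0.002]
contact_force: [-6.4, -13.0, 4.5]
grip_width: 0.0157
finger_force: 59.3
```

>>> servo_tool:
  fingers: [0,0]
  delta_pos:
    - [0,1.5,0]
    - [0,3,0]
  rot:
    - [0,0,0]
    - [0,0,0]

```text
t: 9.4
tool_pos: [0.4385, -0.0855, 0.0616]
tool_rot: [0.0, 0.088, 0.996, -0.002]
contact_force: [-4.2, -7.4, 7.0]
grip_width: 0.0159
finger_force: 59.6
```

>>> servo_tool:
  fingers: [0,0]
  delta_pos:
    - [0,1.5,0]
    - [0,3,0]
  rot:
    - [0,0,0]
    - [0,0,0]

```text
t: 9.6
tool_pos: [0.439, -0.0827, 0.0616]
tool_rot: [0.0, 0.088, 0.996, -0.002]
contact_force: [-5.3, -8.7, 5.9]
grip_width: 0.0162
finger_force: 59.6
```

>>> servo_tool:
  fingers: [0,0]
  delta_pos:
    - [0,1.5,0]
    - [0,3,0]
  rot:
    - [0,0,0]
    - [0,0,0]

```text
t: 9.8
tool_pos: [0.4396, -0.0796, 0.0616]
tool_rot: [0.0, 0.088, 0.996, -0.002]
contact_force: [-4.4, -6.1, 6.4]
grip_width: 0.016
finger_force: 59.7
```

>>> servo_tool:
  fingers: [0,0,0]
  delta_pos:
    - [0,1.5,0]
    - [0,3,0]
    - [0,3,0]
  rot:
    - [0,0,0]
    - [0,0,0]
    - [0,0,0]

```text
t: 10.1
tool_pos: [0.4403, -0.0757, 0.0616]
tool_rot: [0.001, 0.088, 0.996, -0.001]
contact_force: [-4.2, -0.7, 8.4]
grip_width: 0.0164
finger_force: 59.9
```

>>> servo_tool:
  fingers: [0,0,0]
  delta_pos:
    - [0,1.5,0]
    - [0,3,0]
    - [0,3,0]
  rot:
    - [0,0,0]
    - [0,0,0]
    - [0,0,0]

```text
t: 10.4
tool_pos: [0.4408, -0.0727, 0.0616]
tool_rot: [0.001, 0.088, 0.996, -0.001]
contact_force: [-2.6, 0.5, 8.3]
grip_width: 0.0158
finger_force: 59.9
```

>>> servo_tool:
  fingers: [0,0,0]
  delta_pos:
    - [0,1.5,0]
    - [0,3,0]
    - [0,3,0]
  rot:
    - [0,0,0]
    - [0,0,0]
    - [0,0,0]

```text
t: 10.7
tool_pos: [0.4413, -0.0697, 0.0616]
tool_rot: [0.001, 0.088, 0.996, -0.001]
contact_force: [-3.5, 0.3, 7.9]
grip_width: 0.0161
finger_force: 60.0
```

>>> servo_tool:
  fingers: [0,0,0]
  delta_pos:
    - [0,1.5,0]
    - [0,3,0]
    - [0,3,0]
  rot:
    - [0,0,0]
    - [0,0,0]
    - [0,0,0]

```text
t: 11.0
tool_pos: [0.4418, -0.0669, 0.0616]
tool_rot: [0.001, 0.088, 0.996, -0.001]
contact_force: [-2.5, -1.7, 7.0]
grip_width: 0.0164
finger_force: 59.8
```

>>> servo_tool:
  fingers: [0,0,0]
  delta_pos:
    - [0,1.5,0]
    - [0,3,0]
    - [0,3,0]
  rot:
    - [0,0,0]
    - [0,0,0]
    - [0,0,0]

```text
t: 11.3
tool_pos: [0.4424, -0.0639, 0.0616]
tool_rot: [0.001, 0.088, 0.996, -0.001]
contact_force: [-5.3, -0.9, 7.5]
grip_width: 0.0158
finger_force: 59.9
```

>>> servo_tool:
  fingers: [0,0,0]
  delta_pos:
    - [0,1.5,0]
    - [0,3,0]
    - [0,3,0]
  rot:
    - [0,0,0]
    - [0,0,0]
    - [0,0,0]

```text
t: 11.6
tool_pos: [0.4429, -0.0608, 0.0616]
tool_rot: [0.001, 0.088, 0.996, -0.001]
contact_force: [-2.8, -0.9, 7.8]
grip_width: 0.016
finger_force: 59.9
```

>>> servo_tool:
  fingers: [0,0,0]
  delta_pos:
    - [0,1.5,0]
    - [0,3,0]
    - [0,3,0]
  rot:
    - [0,0,0]
    - [0,0,0]
    - [0,0,0]

```text
t: 11.9
tool_pos: [0.4434, -0.0579, 0.0616]
tool_rot: [0.001, 0.088, 0.996, -0.001]
contact_force: [-3.6, -0.3, 8.6]
grip_width: 0.0161
finger_force: 60.0
```

>>> servo_tool:
  fingers: [0,0,0]
  delta_pos:
    - [0,1.5,0]
    - [0,3,0]
    - [0,3,0]
  rot:
    - [0,0,0]
    - [0,0,0]
    - [0,0,0]

```text
t: 12.2
tool_pos: [0.4439, -0.0549, 0.0616]
tool_rot: [0.001, 0.088, 0.996, -0.001]
contact_force: [-3.4, 0.7, 7.9]
grip_width: 0.0158
finger_force: 59.9
```

>>> servo_tool:
  fingers: [0,0,0]
  delta_pos:
    - [0,1.5,0]
    - [0,3,0]
    - [0,3,0]
  rot:
    - [0,0,0]
    - [0,0,0]
    - [0,0,0]

```text
t: 12.5
tool_pos: [0.4444, -0.052, 0.0616]
tool_rot: [0.001, 0.088, 0.996, -0.001]
contact_force: [-3.8, -0.1, 9.1]
grip_width: 0.0161
finger_force: 60.0
```

>>> servo_tool:
  fingers: [0,0,0]
  delta_pos:
    - [0,1.5,0]
    - [0,3,0]
    - [0,3,0]
  rot:
    - [0,0,0]
    - [0,0,0]
    - [0,0,0]

```text
t: 12.8
tool_pos: [0.4449, -0.0491, 0.0616]
tool_rot: [0.001, 0.088, 0.996, -0.001]
contact_force: [-4.8, -0.4, 9.1]
grip_width: 0.016
finger_force: 60.0
```

>>> servo_tool:
  fingers: [0,0,0]
  delta_pos:
    - [0,1.5,0]
    - [0,3,0]
    - [0,3,0]
  rot:
    - [0,0,0]
    - [0,0,0]
    - [0,0,0]

```text
t: 13.1
tool_pos: [0.4454, -0.0461, 0.0616]
tool_rot: [0.0, 0.088, 0.996, -0.001]
contact_force: [-3.0, -0.5, 8.1]
grip_width: 0.0158
finger_force: 60.0
```

>>> servo_tool:
  fingers: [0,0,0]
  delta_pos:
    - [0,1.5,0]
    - [0,3,0]
    - [0,3,0]
  rot:
    - [0,0,0]
    - [0,0,0]
    - [0,0,0]

```text
t: 13.4
tool_pos: [0.4461, -0.0422, 0.0616]
tool_rot: [0.001, 0.088, 0.996, 0.0]
contact_force: [-2.1, 7.1, 9.1]
grip_width: 0.0163
finger_force: 60.1
```

The force has turned to +7 N and the carriage ran ahead of the command, so it is entering the notch. I'll go in fine steps now.

>>> servo_tool:
  fingers: [0,0,0]
  delta_pos:
    - [0,1,0]
    - [0,1,0]
    - [0,1,0]
  rot:
    - [0,0,0]
    - [0,0,0]
    - [0,0,0]

```text
t: 13.7
tool_pos: [0.4463, -0.0411, 0.0616]
tool_rot: [0.001, 0.088, 0.996, 0.0]
contact_force: [-2.6, 6.1, 8.3]
grip_width: 0.0165
finger_force: 60.1
```

>>> servo_tool:
  fingers: [0,0,0]
  delta_pos:
    - [0,1,0]
    - [0,1,0]
    - [0,1,0]
  rot:
    - [0,0,0]
    - [0,0,0]
    - [0,0,0]

```text
t: 14.0
tool_pos: [0.4465, -0.04, 0.0616]
tool_rot: [0.001, 0.088, 0.996, 0.001]
contact_force: [-1.9, 5.6, 8.6]
grip_width: 0.0161
finger_force: 60.1
```

>>> servo_tool:
  fingers: [0,0,0]
  delta_pos:
    - [0,1,0]
    - [0,1,0]
    - [0,1,0]
  rot:
    - [0,0,0]
    - [0,0,0]
    - [0,0,0]

```text
t: 14.3
tool_pos: [0.4467, -0.039, 0.0616]
tool_rot: [0.001, 0.088, 0.996, 0.001]
contact_force: [-2.1, 6.8, 9.2]
grip_width: 0.0161
finger_force: 60.1
```

>>> servo_tool:
  fingers: [0,0,0]
  delta_pos:
    - [0,1,0]
    - [0,1,0]
    - [0,1,0]
  rot:
    - [0,0,0]
    - [0,0,0]
    - [0,0,0]

```text
t: 14.6
tool_pos: [0.4469, -0.0381, 0.0616]
tool_rot: [0.001, 0.088, 0.996, 0.001]
contact_force: [-2.0, 4.7, 9.2]
grip_width: 0.0161
finger_force: 60.1
```

>>> servo_tool:
  fingers: [0,0,0]
  delta_pos:
    - [0,1,0]
    - [0,1,0]
    - [0,1,0]
  rot:
    - [0,0,0]
    - [0,0,0]
    - [0,0,0]

```text
t: 14.9
tool_pos: [0.447, -0.0373, 0.0616]
tool_rot: [0.001, 0.088, 0.996, 0.0]
contact_force: [-3.7, 3.7, 9.3]
grip_width: 0.016
finger_force: 60.1
```

>>> servo_tool:
  fingers: [0,0,0]
  delta_pos:
    - [0,1,0]
    - [0,1,0]
    - [0,1,0]
  rot:
    - [0,0,0]
    - [0,0,0]
    - [0,0,0]

```text
t: 15.2
tool_pos: [0.447, -0.0372, 0.0616]
tool_rot: [0.001, 0.088, 0.996, -0.001]
contact_force: [-3.9, -0.5, 7.9]
grip_width: 0.0159
finger_force: 60.0
```

>>> servo_tool:
  fingers: [0,0,0]
  delta_pos:
    - [0,1,0]
    - [0,1,0]
    - [0,1,0]
  rot:
    - [0,0,0]
    - [0,0,0]
    - [0,0,0]

```text
t: 15.5
tool_pos: [0.4471, -0.037, 0.0616]
tool_rot: [0.0, 0.088, 0.996, -0.002]
contact_force: [-4.7, -6.9, 7.1]
grip_width: 0.0159
finger_force: 60.0
```

The carriage now stalls at y ≈ -0.037 while the force flips sign, which is the V bottom. I'll back off the last 1 mm and hold.

>>> servo_tool:
  fingers: [0,0,0,0,0]
  delta_pos:
    - [0,-1,0]
    - [0,-1,0]
    - [0,-1,0]
    - [0,-1,0]
    - [0,-1,0]
  rot:
    - [0,0,0]
    - [0,0,0]
    - [0,0,0]
    - [0,0,0]
    - [0,0,0]

```text
t: 16.0
tool_pos: [0.447, -0.0372, 0.0616]
tool_rot: [0.001, 0.088, 0.996, -0.001]
contact_force: [-3.6, -1.6, 7.7]
grip_width: 0.016
finger_force: 60.0
```

Run:
```python
from h import *
plan([.447,-.0372,.0616],169.8)
f=imaging.grab_frame("top"); cv2.imwrite("pics/end.png",f["image"][...,::-1]); W=cloud(f)
m=(W[...,2]>.08)&(W[...,2]<.094)
k,l,st,c=cv2.connectedComponentsWithStats(m.astype(np.uint8))
for i in range(1,k):
    p=W[l==i]
    if st[i,4]>25 and .38<np.median(p[:,0])<.6: print(st[i],np.median(p,0).round(4))
```

```text
t 16.0 pos [ 0.447  -0.0372  0.0616] d [ 0. -0.  0.] rot [-0.1  0.1  0.1] F [-3.6 -1.6  7.7]
[169 190  13   8  54] [0.5806 0.2297 0.0859]
[ 90 204  22  21 279] [0.529  0.4366 0.0914]
[165 218   9  15  94] [0.4958 0.2464 0.0894]
```

View pics/end.png

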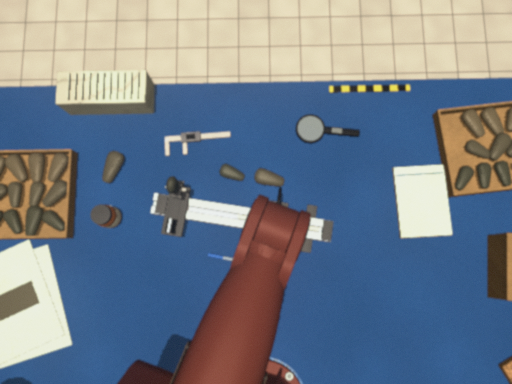

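The stone carriage is home at pixel (170,215), and the arm holds the lens grip near (275,230). The bystanders have not moved. I'm handing it in.

```bash
python3 -c "
from plant import arm
print(arm.finish_job())"
```

```text
the job is handed in; nothing more can be done
None
```

I handed the job in with the stone carriage home against the left stop and the gripper still holding the lens grip, its ball felt to seat in the focus notch; the hand-in returned no verdict.

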